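# Switch a gas selector valve to the outlet with the hose nozzle and lock it

### The arm

A 7-joint arm with a two-finger parallel gripper is mounted at the origin on a cart in front of the work surface, level with it; the furniture and walls round the work are solid. World frame = base frame: x ahead of the robot, y to its left, z up, the work surface at z = 0. Lengths are in mm, angles in rad, forces in N, time in s.
With the tool pointing down it reaches from about 400 to 850 mm from the base axis. Payload 6.9 kg.
Tool frame: the origin (TCP) lies at the very end of the fingers, on their centre line; the grasp point (between the pads) lies 19 mm behind it; z points along the fingers, y is the line along which they close (so a half turn about z gives the same grasp; the last joint's range is limited). The gripper opens to 85 mm and grips with 20 to 120 N. Pads are 22 mm wide; open, the fingers measure 114 mm over their backs; the gripper's body (76 mm by 85 mm) begins 54 mm behind the grasp point. The pads swing forward as they close: fully open they stand 13 mm farther back than shut.
Start: joints at [1.369, 0.507, -0.238, 1.5, 0.126, 1.149, -0.155], TCP at [188.726, -595.814, 231.275] pointing down, gripper open.
Joint ranges: [-3.08, 3.08], [-0.24, 2.05], [-1.43, 1.35], [0, 2.5], [-1.52, 4.66], [0.17, 1.96], [-2.89, 2.89]. Speed limits (rad/s): [2.39, 2.39, 3.14, 3.14, 3.14, 3.14, 3.14].

### API

Orientations are given as a unit quaternion [w, x, y, z].
In Python, from plant import manip gives the robot as it stands. Calls block until the motion is done:
- manip.movep(position, orientation): joint-space move of the TCP to a pose.
- manip.move_l(position, attitude=None, vel=150): straight line of the TCP; attitude=None keeps the orientation; vel is the mean speed in mm/s.
- manip.move_joints(angles): joint-space move.
- manip.set_gripper(opening): opening from 0.0 (shut) to 1.0 (fully open); the grip force is fixed at half the most; returns when the fingers have stopped.
- manip.wait(seconds).
- manip.inverse_kinematics(position, orientation): joint angles nearest the present ones, or None.
- manip.get_obs(): the state.
- manip.read_camera(name): name is "scene" or "top" or "wrist"; returns a dict with "pixels" (420x560x3 uint8, red, green, blue), "K" (3x3 intrinsics, pixels), "extrinsics" (4x4, takes a point from world to camera coordinates). Camera axes: x right, y down, z forward; pixel columns grow to the right and rows downward; lengths in mm; the calibration is good to about 2 mm. The wrist camera is an equidistant fisheye: a pixel r from the principal point sees the ray r / f radians off the axis. A picture is of the moment at which its call begins. There is no depth.
A pose or a line that the arm cannot do raises manip.IKError and nothing moves.
- manip.sign_off(): hands the job in; it is judged then, once.
Trained networks look in a picture, given as the dict that the camera call returned (one of the last four; its "shot" number tells which), for a name from the list of things; names that differ only in an ending like _2 or _b are one class to them, and where a whole thing is asked for, a point or a joint stands for the part that bears it (a point fixed in the world has none). Each returns a list of dicts, best first, with "conf" (0 to 1); they miss things now and then, are a little off and sometimes report something else, mostly with a low value. They report only what shows in the picture. A call takes as long as a camera call. They do not tell look-alikes from the thing itself.
- manip.cut_out(picture, label): "region" (420x560 bool, what is visible of it) and "box" ([left, top, right, bottom] in pixels, round what is visible of it).
- manip.landmark_of(picture, label): "position" ([column, row] in pixels: a listed point, or the origin of a listed thing).
The state is a dict: "time_s": time; "joint_positions": joint angles; "joint_vel": joint speeds; "tau": joint torques, N m; "tool_pos": TCP position; "tool_rot": TCP orientation; "ft_force": force on the tool from outside, world axes, zero at the start; "wrist_torque": the same for the moment, N m; "width": opening from 0.0 (shut) to 1.0 (fully open); "grip_force": force on a finger pad.
Only numpy, scipy, OpenCV 4.12 (cv2) and the standard library are available. Lean on these libraries where they do the work, as an engineer would, in place of code of your own. Each camera call takes 0.05 s, during which the arm holds its last target. There are 200 camera calls.

### The job

Switch the gas selector valve over to the only outlet that is fitted with a hose nozzle: swing its lever by its upright grip until the pointer points straight at the nozzle. Then lock it there with the wing-handled service key: set the key over the lock's flat tongue and turn it clockwise as far as it goes, about a quarter turn, so that the bolt shoots into the lever's disc. Finally take the key off, stand it upright on the bench again, and leave the bottle, beaker, bulb and notebook where they are.

Things in the scene. Friction and masses are not known exactly. Their poses are not given: they have to be found in the camera images.
- valve: Gas selector valve, fixed. Base plate 184 x 190 x 10 mm (x -80..104, y -109..81 in its frame). Origin on the bench under the lever's upright pivot axis; x points away from the robot, towards the curved gallery with the four outlets, y left, z up. Outlets 80 mm from the pivot at -45, -20, 5 and 30 deg from x (counter-clockwise positive). Lock case on the -y side, its top 56 mm above the bench.
- lever (a joint): Lever angle, rad: 0 = pointer along the valve's x, positive counter-clockwise seen from above; stops at -1.40 and 0.80. Starts parked at -1.30 to -1.06, at no outlet. Friction 0.22 Nm (2 N at the grip), no spring or detent: it stays where left. Steel disc 96 mm wide, 42 to 50 mm above the bench, with four rim notches; dark pointer on one side, flat arm (top 57 mm) with the grip on the other.
- lever_grip (a point): Point on the axis of the lever's round grey upright grip, 104 mm from the pivot on the side opposite the pointer, 92 mm above the bench. The grip is 21 mm thick here, 24 mm at 105 mm, and reaches from 61 to 114 mm above the bench. Axes turn with the lever: x from the grip through the pivot to the pointer, z up.
- pointer_tip (a point): Tip of the pointer, 62 mm from the pivot, 55 mm above the bench. x is the direction in which it points, z up. Pointing at an outlet brings a rim notch before the lock's bolt, which enters and centres the lever if the pointer is up to about 3 deg off, and is blocked at more than about 5 deg.
- nozzle: Brass hose nozzle, fixed on one of the four outlets (which one varies): hexagon foot 22 mm across flats, barbed stem, 48 mm tall. Origin on its upright axis at the underside of its foot, 27.5 mm above the bench. The other outlets carry low plugs.
- plug_1: Low brass hexagon blanking plug on an outlet, 22 mm across flats, 12.5 mm tall, fixed; origin at the centre of its underside.
- plug_2: Another such plug on an outlet.
- plug_3: Another such plug on an outlet.
- lock (a joint): Angle of the lock spindle, rad: 0 = unlocked, 1.57 = fully locked, at its stop; grows as it is turned clockwise seen from above. Starts at 0 to 0.12. Friction 0.13 Nm. It drives a bolt 8 mm towards the pivot, into a notch of the lever's disc.
- lock_tongue (a point): Top of the lock spindle's flat upright steel tongue, on the spindle's axis, 75 mm above the bench and 76 mm from the pivot. The tongue is 22 mm long along the point's x, 4.6 mm thick along its y, rounded on top, and 13 mm tall above the shoulder it stands on. The point turns with the spindle; at lock angle 0 its x is the valve's x.
- key: Loose steel service key, 84 mm tall, about 0.2 kg, upright on its socket mouth. Origin at the centre of the mouth's underside, z up along it. Socket 30 mm wide to 26 mm up, its slot along the key's x 7.2 mm wide, 16 mm deep, open at both sides: about 7 deg of play each way on the tongue. Shank 17 mm. Wing grip from 54 to 84 mm up: 48 mm along x, 12 mm thick along y. x and -x fit alike.
- key_mouth (a point): Point on the key's axis, 13 mm above the underside of its mouth: it meets the top of the tongue when the key is seated down on the shoulder.
- bottle: Amber reagent bottle, 55 mm in diameter, 115 mm tall, origin at the centre of its underside; bystander.
- beaker: Plastic beaker, 61 x 64 x 72 mm, origin at the centre of its underside; bystander.
- bulb: Blue rubber filler bulb, 68 x 56 x 56 mm, origin under its centre; bystander.
- notebook: Dark blue notebook, 210 x 149 x 13 mm, origin at the centre of its underside; bystander.
Not all that is in view belongs to the job. What is shaped like the key but orange or turquoise is not meant.

How it is judged:
By the outcome, as a careful person would: the job done as asked, in the order asked, and still so for the second after the job is handed in, with the robot touching nothing.
It also fails if it takes over 67 s, if anything falls off the work surface, if the arm or the gripper's body presses on something with over 40 N, if the wrist force passes 120 N, or if a joint passes its speed limit or range.

## Working session

There is one attempt and no reset: what is moved stays moved. The work goes in short steps, each a Python script; the robot and the scene stay as the last script left them, time stands still between calls to the robot, and variables do not carry over. Pictures are saved under pics/ and viewed, at most 10 in all, crops included, and the job is handed in when it is done.

```bash
ls; mkdir -p pics
cat > h.py <<'E'
import numpy as np, cv2
from plant import manip
def save(p,n,crop=None,s=1):
    im=p["pixels"][:,:,::-1]
    if crop: l,t,r,b=crop; im=im[t:b,l:r]
    cv2.imwrite(f"pics/{n}.png",cv2.resize(im,None,fx=s,fy=s,interpolation=cv2.INTER_CUBIC))
def ray(p,uv,fish=False):
    K=np.array(p["K"]);E=np.array(p["extrinsics"])
    x=(uv[0]-K[0,2])/K[0,0];y=(uv[1]-K[1,2])/K[1,1]
    if fish:
        r=np.hypot(x,y);s=np.sin(r)/max(r,1e-9);d=np.array([x*s,y*s,np.cos(r)])
    else: d=np.array([x,y,1.])
    R=E[:3,:3];o=-R.T@E[:3,3];d=R.T@d
    return o,d/np.linalg.norm(d)
def atz(p,uv,z,fish=False):
    o,d=ray(p,uv,fish);return o+d*(z-o[2])/d[2]
def tri(rs):
    A=sum(np.eye(3)-np.outer(d,d) for o,d in rs);b=sum((np.eye(3)-np.outer(d,d))@o for o,d in rs)
    return np.linalg.solve(A,b)
E
python3 - <<'E'
from h import *
a=manip.read_camera("top");b=manip.read_camera("scene")
save(a,"top");save(b,"scene")
for n,p in(("top",a),("scene",b)):
    print(n,np.round(ray(p,(280,210)),2).tolist())
    for l in["valve","lever_grip","pointer_tip","nozzle","plug_1","lock_tongue","key","key_mouth","bottle","beaker","bulb","notebook"]:
        print(l,[(np.round(q["position"]).tolist(),round(q["conf"],2)) for q in manip.landmark_of(p,l)][:6])
E
```

```text
pics
top [[485.25, -61.16, 1248.61], [0.08, 0.02, -1.0]]
valve [([248.0, 217.0], 0.97)]
lever_grip [([210.0, 231.0], 0.65)]
pointer_tip [([271.0, 208.0], 0.83)]
nozzle [([269.0, 199.0], 0.45)]
plug_1 [([236.0, 193.0], 0.47), ([244.0, 190.0], 0.4), ([256.0, 194.0], 0.38)]
lock_tongue [([246.0, 187.0], 0.66), ([269.0, 215.0], 0.45)]
key [([400.0, 229.0], 0.62), ([367.0, 208.0], 0.61), ([372.0, 266.0], 0.57), ([246.0, 190.0], 0.55), ([372.0, 232.0], 0.54)]
key_mouth [([368.0, 205.0], 0.7), ([370.0, 238.0], 0.64), ([370.0, 266.0], 0.52), ([400.0, 232.0], 0.51)]
bottle [([351.0, 152.0], 0.81)]
beaker [([390.0, 185.0], 0.69)]
bulb [([428.0, 205.0], 0.63)]
notebook [([146.0, 214.0], 0.65), ([374.0, 237.0], 0.19), ([273.0, 216.0], 0.17)]
scene [[58.49, -1039.62, 750.23], [0.41, 0.76, -0.5]]
valve [([257.0, 225.0], 0.91)]
lever_grip [([232.0, 185.0], 0.94)]
pointer_tip [([274.0, 214.0], 0.57), ([265.0, 213.0], 0.35)]
nozzle [([283.0, 218.0], 0.52), ([298.0, 297.0], 0.47)]
plug_1 [([283.0, 209.0], 0.51), ([272.0, 204.0], 0.46)]
lock_tongue [([266.0, 212.0], 0.51), ([284.0, 210.0], 0.51), ([260.0, 221.0], 0.28)]
key [([325.0, 320.0], 0.69), ([268.0, 318.0], 0.59)]
key_mouth [([331.0, 284.0], 0.9), ([266.0, 312.0], 0.9), ([299.0, 301.0], 0.67), ([326.0, 319.0], 0.67), ([377.0, 332.0], 0.2)]
bottle [([373.0, 266.0], 0.86)]
beaker [([375.0, 299.0], 0.72), ([299.0, 302.0], 0.3)]
bulb [([378.0, 332.0], 0.75)]
notebook [([219.0, 180.0], 0.91), ([285.0, 210.0], 0.39), ([272.0, 204.0], 0.28)]
```

Run:
```python
import cv2,numpy as np
a=cv2.imread("pics/top.png");b=cv2.imread("pics/scene.png")
A=cv2.resize(a[140:290,190:450],(790,456),interpolation=cv2.INTER_CUBIC);cv2.imwrite("pics/topc.png",A)
B=cv2.resize(b[150:350,200:420],(660,600),interpolation=cv2.INTER_CUBIC);cv2.imwrite("pics/scenec.png",B)
```

```text
(no output)
```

View pics/topc.png

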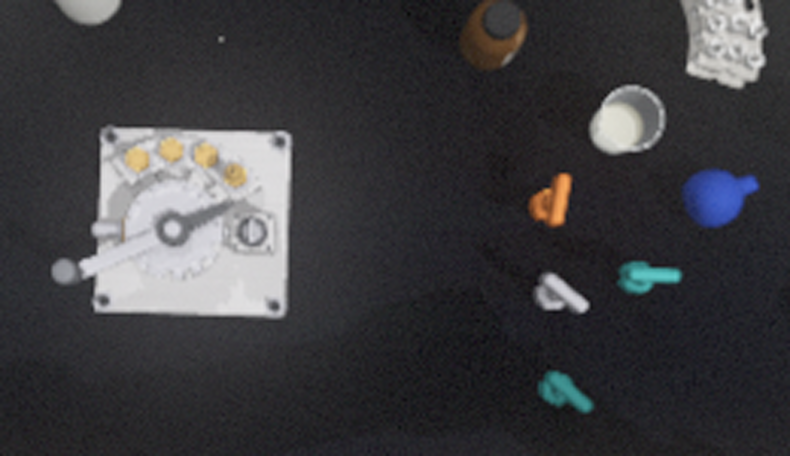

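View pics/scenec.png

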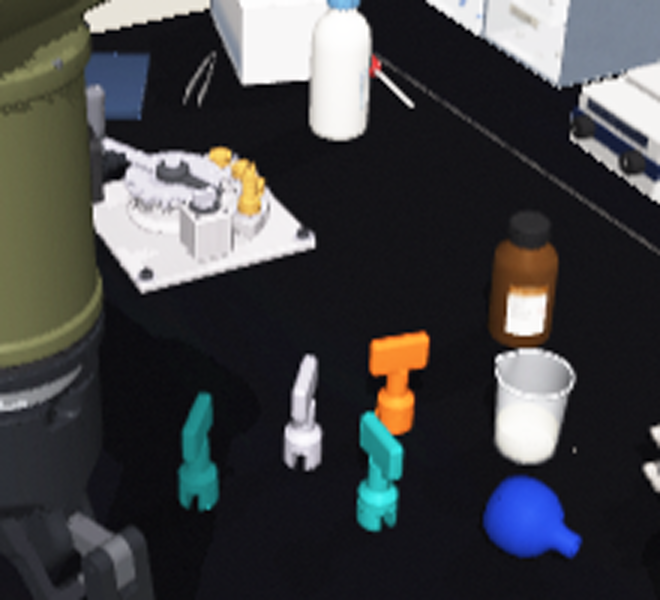

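The top crop shows four key-shaped things, in full-image pixels: orange (370,206), turquoise (397,231), teal (374,269) and steel grey (372,236). The grey one fits "steel service key". The nozzle is the rightmost outlet at (267,197), which is the -45° one, and its tall barbed stem shows in the scene view. The pointer sits at about -70°. Next I'll look from near.

Run:
```python
from h import *
a=manip.read_camera("top");b=manip.read_camera("scene")
for n,uv,z in[("pivot",(246.6,215),57),("lock",(272.9,216.3),70),("grip",(211.5,229),114),("noz",(267,197),70),("keyfoot",(370.5,237.5),13),("keytop",(376.5,236),84)]:
    print(n,np.round(atz(a,uv,z),1))
print("keytri",tri([ray(a,(370.5,237.5)),ray(b,(300.5,301))]))
p=atz(a,(246.6,215),57)
Q=[0,1,0,0]
from scipy.spatial.transform import Rotation as R
o=manip.get_obs();print(o["tool_rot"])
for yaw in(0,90,180,-90):
    q=(R.from_euler('z',yaw,degrees=True)*R.from_quat([1,0,0,0])).as_quat()
    q=[q[3],*q[:3]]
    j=manip.inverse_kinematics([p[0]-20,p[1],330],q);print(yaw,np.round(q,2),None if j is None else np.round(j,2))
w=manip.read_camera("wrist");E=np.array(w["extrinsics"]);c=-E[:3,:3].T@E[:3,3]
print("cam offset world",c-np.array(o["tool_pos"]),"axis",E[2,:3],np.array(w["K"]).tolist(),np.array(a["K"])[0,0])
```

```text
pivot [572.8  64.1  57. ]
lock [566.9 -13.2  70. ]
grip [531.2 156.1 114. ]
noz [623.1   3.2  70. ]
keyfoot [ 502.4 -302.9   13. ]
keytop [ 505.4 -306.    84. ]
keytri [ 504.70959456 -305.71951083    4.20788801]
[-2.80183880e-05  9.88256366e-01  1.52804953e-01  1.41609234e-05]
0 [0. 1. 0. 0.] [ 0.42  0.43 -0.91  1.5   0.34  1.38 -2.08]
90 [0.   0.71 0.71 0.  ] [ 0.47  0.46 -1.01  1.5   0.39  1.4  -0.56]
180 [0. 0. 1. 0.] [ 0.61  0.62 -1.4   1.5   0.61  1.53  0.78]
-90 [ 0.    0.71 -0.71  0.  ] [ 0.56  0.54 -1.22  1.5   0.5   1.46  2.46]
cam offset world [ 68.98163227  21.79036902 142.83122838] axis [-0.27522122 -0.08602083 -0.95752478] [[325.19226210127806, 0.0, 279.47564502995573], [0.0, 325.19226210127806, 206.23823683615393], [0.0, 0.0, 1.0]] 409.97269456630534
```

The grey key is at about (503,-305). The valve pivot is at about (573,64) with yaw near -5°, and the pointer is about 15° short of the nozzle. I'll go over the key, then the valve, with a near look at each.

```bash
cat >> h.py <<'E'
from scipy.spatial.transform import Rotation as R
def Q(yaw):
    q=(R.from_euler('z',yaw,degrees=True)*R.from_quat([1,0,0,0])).as_quat();return [q[3],*q[:3]]
def show(p,labs,z):
    for l in labs:
        print(l,[(np.round(q["position"],1).tolist(),np.round(atz(p,q["position"],z[l],True)[:2],1).tolist(),round(q["conf"],2)) for q in manip.landmark_of(p,l)][:4])
E
python3 - <<'E'
from h import *
manip.movep([500,-305,260],Q(50))
a=manip.read_camera("wrist");save(a,"wkey")
show(a,["key","key_mouth"],dict(key=0,key_mouth=13))
manip.movep([575,60,270],Q(114))
b=manip.read_camera("wrist");save(b,"wvalve",None,1.4)
show(b,["valve","lever_grip","pointer_tip","nozzle","plug_1","lock_tongue"],dict(valve=0,lever_grip=92,pointer_tip=55,nozzle=27.5,plug_1=27.5,lock_tongue=75))
o=manip.get_obs();print(o["time_s"],np.round(o["joint_positions"],2),o["tool_pos"])
A=cv2.imread("pics/wkey.png");q=manip.cut_out(a,"key")
for k in q:print(k["box"],k["conf"])
cv2.imwrite("pics/wkeyc.png",cv2.resize(A,(784,588)))
E
```

```text
key [([285.2, 166.1], [506.1, -307.9], 0.7), ([230.9, 212.7], [412.4, -309.1], 0.67), ([338.5, 121.3], [593.4, -306.7], 0.64), ([335.9, 205.0], [524.1, -389.6], 0.57)]
key_mouth [([339.1, 123.7], [590.6, -307.6], 0.95), ([228.7, 216.5], [411.0, -309.1], 0.8), ([283.2, 167.1], [504.7, -305.5], 0.78)]
valve [([282.5, 162.9], [574.6, 65.7], 0.86)]
lever_grip [([280.2, 73.4], [530.1, 159.2], 0.84)]
pointer_tip [([278.1, 224.1], [595.1, 5.7], 0.86)]
nozzle [([298.1, 227.9], [624.2, 2.0], 0.85)]
plug_1 [([338.7, 192.5], [650.9, 64.4], 0.85), ([317.6, 215.0], [639.4, 27.5], 0.79), ([342.1, 163.1], [638.5, 99.1], 0.73)]
lock_tongue [([245.5, 237.3], [565.2, -17.0], 0.58)]
4.9167 [ 0.36  0.49 -0.81  1.56  0.37  1.25 -0.09] [575.06926563  59.39481021 269.97968608]
[322.2, 196.6, 359.6, 248.8] 0.93
[327.1, 110.1, 370.2, 135.9] 0.93
[216.0, 204.0, 241.9, 257.2] 0.9
[274.0, 153.0, 298.4, 204.9] 0.71
```

View pics/wkeyc.png

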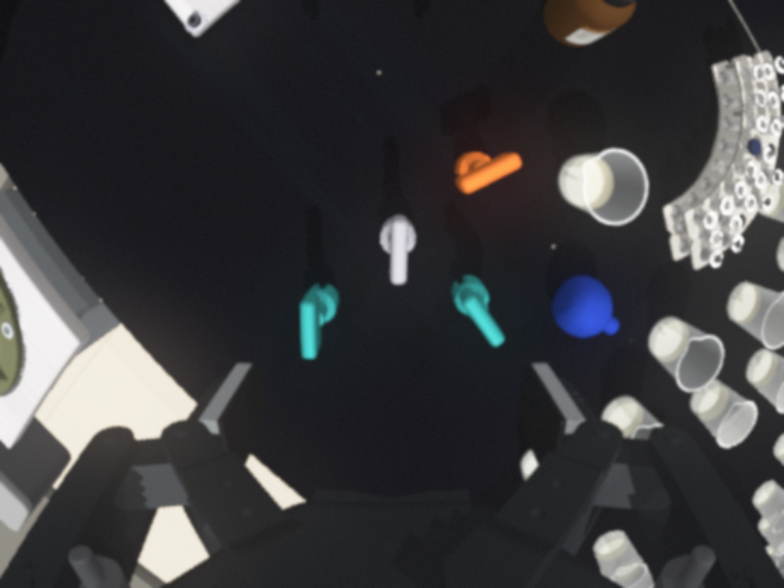

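View pics/wvalve.png

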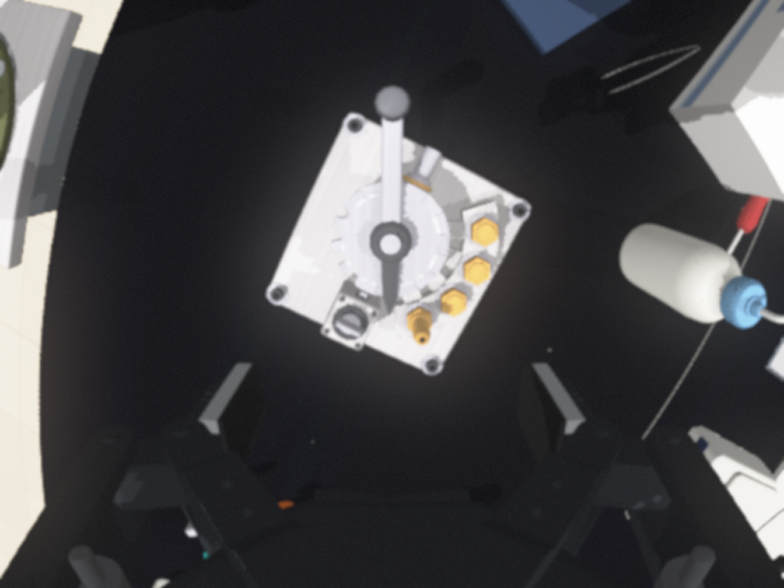

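The first view shows the grey key at about (284,167) in wrist pixels, with its wing along the image vertical, so key x is at about 50° yaw. The second shows the lever arm at world angle about 114.5°. The nozzle is on the outlet nearest the lock, and the other three carry plugs. Next I'll fit the valve pose and swing the lever.

Run:
```python
from h import *
c=lambda r,d:[r*np.cos(np.radians(d)),r*np.sin(np.radians(d))]
M=np.array([[0,0],c(80,-45),c(80,-20),c(80,5),c(80,30),[0,-76]])
W=np.array([[573.7,65],[624.2,2],[639.4,27.5],[650.9,64.4],[638.5,99.1],[565.2,-16]])
mc,wc=M.mean(0),W.mean(0);A=(M-mc);B=(W-wc)
yaw=np.arctan2((A[:,0]*B[:,1]-A[:,1]*B[:,0]).sum(),(A*B).sum());Rm=np.array([[np.cos(yaw),-np.sin(yaw)],[np.sin(yaw),np.cos(yaw)]])
P=wc-Rm@mc;print("yaw",np.degrees(yaw),"P",P);print(np.round(W-P-M@Rm.T,1).tolist())
yd=np.degrees(yaw);g0=114.5
gp=lambda a:P+np.array(c(104,a))
def pose(a,z):return [*gp(a),z]
manip.movep(pose(g0,150),Q(g0))
manip.move_l(pose(g0,73));manip.set_gripper(0.0)
o=manip.get_obs();print("grip",o["width"],o["grip_force"],o["ft_force"])
tgt=180-45+yd
for a in np.linspace(g0,tgt,6)[1:]:manip.move_l(pose(a,73),Q(a),60)
o=manip.get_obs();print(tgt,o["tool_pos"],gp(tgt),o["ft_force"],o["width"])
manip.set_gripper(0.6);manip.move_l(pose(tgt,160))
manip.movep([P[0],P[1],270],Q(tgt))
b=manip.read_camera("wrist");save(b,"wv2",(140,60,420,300),2.8)
show(b,["lever_grip","pointer_tip","nozzle","lock_tongue","valve"],dict(valve=0,lever_grip=92,pointer_tip=55,nozzle=27.5,lock_tongue=75))
print(manip.get_obs()["time_s"])
```

```text
yaw -3.4410640858137262 P [569.74408103  61.93390879]
[[4.0, 3.1], [1.4, -0.1], [-3.7, -2.6], [1.2, 0.3], [-2.8, 1.4], [0.0, -2.1]]
grip 0.242228301943954 58.307544104754925 [-0.19200474 -0.34179008  4.3606585 ]
131.55893591418626 [501.1582709  139.50606391  73.74866634] [500.75151139 139.7543774 ] [ 0.44767421 -1.7765997   7.54600636] 0.2479627456071303
lever_grip [([280.2, 83.1], [500.4, 138.6], 0.96)]
pointer_tip [([280.7, 233.5], [612.5, 13.3], 0.96)]
nozzle [([282.2, 235.2], [622.6, 4.8], 0.73), ([285.0, 233.6], [623.8, 8.8], 0.7)]
lock_tongue [([232.0, 232.2], [565.8, -16.0], 0.56)]
valve [([285.0, 170.0], [573.1, 66.0], 0.91)]
10.2833
```

View pics/wv2.png

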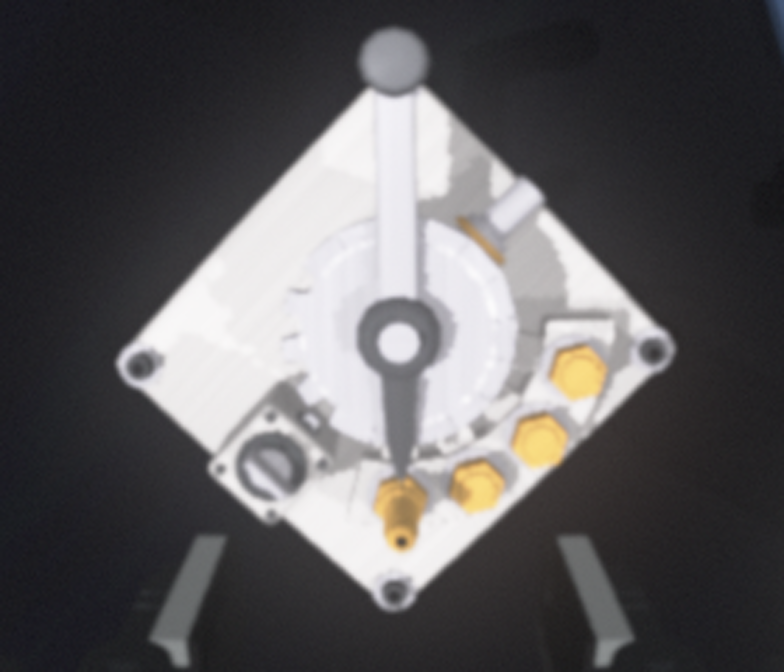

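The pointer, hub at (398,342) in the crop, lines up with the nozzle at about (401,495) to within a degree. The lock tongue is at about (268,475) in the crop. I'll look at it from close by at two yaws.

Run:
```python
from h import *
rs=[];ims=[]
for i,y in enumerate((85,175)):
    manip.movep([566.5,-15,128],Q(y))
    b=manip.read_camera("wrist");show(b,["lock_tongue"],dict(lock_tongue=75))
    K=b["K"];f=K[0][0]
    # local rectified top-down view: world grid at z=75, 0.15mm/px, +-30mm
    E=np.array(b["extrinsics"]);n=390;g=(np.arange(n)-n/2)*0.15
    Y,X=np.meshgrid(-15-g,566.5-g) ; X,Y=(566.5-g)[:,None]+0*g,(-15-g)[None,:]+0*g[:,None]
    p=np.stack([X,Y,np.full_like(X,75.)],-1)@E[:3,:3].T+E[:3,3]
    th=np.arctan2(np.hypot(p[...,0],p[...,1]),p[...,2]);ph=np.arctan2(p[...,1],p[...,0])
    im=cv2.remap(b["pixels"],(K[0][2]+f*th*np.cos(ph)).astype(np.float32),(K[1][2]+f*th*np.sin(ph)).astype(np.float32),cv2.INTER_CUBIC)
    for k in range(0,n,33): # 5 mm ticks
        pass
    for mm in range(-25,30,5):
        k=int(n/2+mm/0.15);cv2.line(im,(k,0),(k,6 if mm else 14),(255,0,0));cv2.line(im,(0,k),(6 if mm else 14,k),(255,0,0))
    ims.append(im)
cv2.imwrite("pics/tong.png",np.hstack(ims)[:,:,::-1])
o=manip.get_obs();print(o["time_s"],np.round(o["joint_positions"],2))
```

```text
lock_tongue [([278.9, 230.4], [565.5, -15.9], 0.88)]
lock_tongue [([280.0, 234.2], [570.3, -15.0], 0.75), ([506.7, 118.5], [500.9, 153.0], 0.36)]
12.35 [ 0.61  0.72 -1.07  1.79  0.72  1.08  0.76]
```

View pics/tong.png

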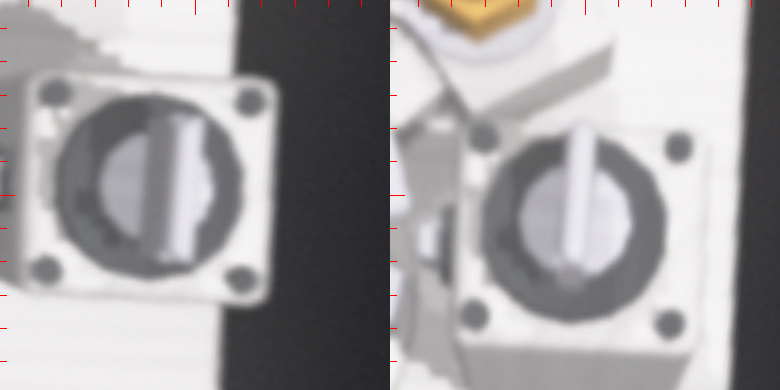

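The rectified close views (6.67 px/mm, ±29 mm around (566.5,-15)) show the tongue top at about (187,189) on the left and (188,193) on the right. That puts it at world (567.0,-13.9) with yaw about -4°. Next I'll pick up the grey key, hover over the tongue, and lower in small steps while watching the force.

Run:
```python
from h import *
manip.movep([504.8,-306,150],Q(50));manip.set_gripper(0.55)
b=manip.read_camera("wrist");show(b,["key","key_mouth"],dict(key=0,key_mouth=13))
manip.move_l([504.8,-306,50],vel=120);manip.set_gripper(0.0)
o=manip.get_obs();print("grasp",o["width"],o["grip_force"],np.round(o["tool_pos"],2),np.round(o["ft_force"],1))
manip.move_l([504.8,-306,195])
manip.movep([567,-13.9,195],Q(176));manip.move_l([567,-13.9,130],vel=100);manip.wait(0.2)
o=manip.get_obs();f0=np.array(o["ft_force"]);print(o["width"],np.round(o["tool_pos"],2),np.round(f0,1))
for z in(126,123,120,117,114.5,112.5):
    manip.move_l([567,-13.9,z],vel=25);o=manip.get_obs();f=np.array(o["ft_force"])-f0
    print(z,np.round(o["tool_pos"],2),np.round(f,1),np.round(o["wrist_torque"],2))
    if np.linalg.norm(f)>12:break
print(o["time_s"],np.round(o["joint_positions"],2))
save(manip.read_camera("scene"),"s3",(200,150,400,300),3.9)
```

```text
key [([354.9, 131.3], [593.0, -305.3], 0.96), ([348.5, 243.0], [523.0, -389.1], 0.72), ([281.0, 195.0], [502.9, -308.5], 0.69), ([211.8, 249.8], [413.6, -307.6], 0.64)]
key_mouth [([356.1, 132.4], [591.4, -304.2], 0.91), ([281.5, 194.4], [505.7, -305.7], 0.83), ([208.4, 257.9], [411.0, -309.0], 0.81), ([348.3, 248.9], [520.5, -387.7], 0.72)]
grasp 0.1428201290795646 58.58436640352011 [ 505.44 -306.38   50.82] [ 0.5 -0.4  6.1]
0.14025814810310727 [567.35 -13.8  130.65] [-0.1  0.9 -1.9]
126 [566.86 -14.02 125.83] [-0.1 -0.5  0.2] [-0.04  0.09 -0.02]
123 [566.89 -13.92 122.81] [0.3 0.2 0. ] [ 0.   -0.01  0.01]
120 [566.89 -13.95 119.79] [-1.1 -1.4  0.5] [-0.    0.02  0.  ]
117 [566.89 -13.96 116.8 ] [ 0.5 -1.   0.1] [-0.03 -0.03  0.01]
114.5 [566.9  -13.95 114.32] [ 0.8 -1.6  0.7] [ 0.03 -0.01  0.  ]
112.5 [567.33 -13.72 112.8 ] [ 0.1 -1.   3.5] [-0.04 -0.04  0.06]
20.25 [ 0.6   0.74 -1.07  1.81  0.75  1.06  0.75]
```

View pics/s3.png

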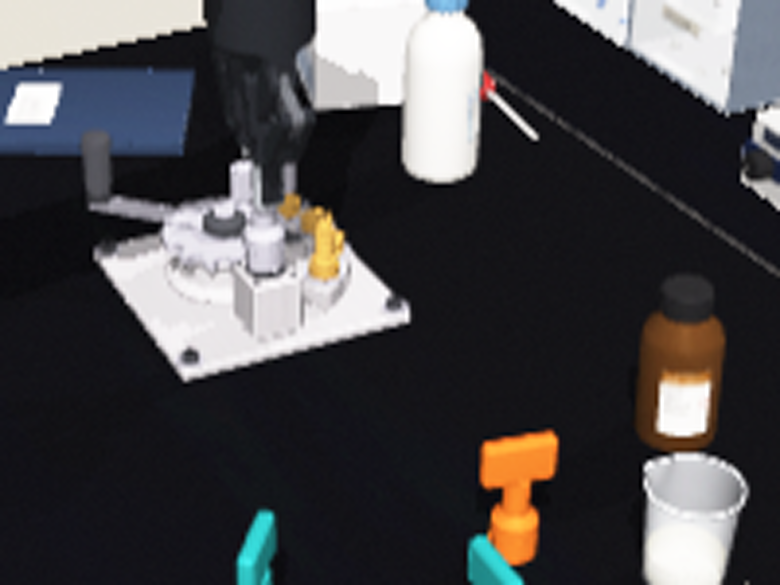

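The key dropped onto the tongue with about 3 N at full depth, and the scene view shows it seated at about (265,240) in the crop. Next I'll turn it clockwise and watch the torque.

Run:
```python
from h import *
for y in list(range(166,85,-10))+[82,79,77,75,73,71]:
    manip.move_l([567,-13.9,112.6],Q(y),30 if False else 150);o=manip.get_obs()
    r=R.from_quat(np.roll(o["tool_rot"],-1)).as_matrix()[:,0]
    t=o["wrist_torque"];print(y,round(np.degrees(np.arctan2(r[1],r[0])),1),np.round(o["tool_pos"],1),np.round(o["ft_force"],1),np.round(t,2),round(o["width"],3))
    if abs(t[2])>0.7:break
print(o["time_s"])
```

```text
166 166.2 [567.3 -13.7 112.8] [1.5 0.8 0.3] [ 0.08 -0.18  0.04] 0.145
156 156.3 [567.  -13.6 112.8] [-0.4  0.4  2.1] [0.25 0.1  0.  ] 0.14
146 146.4 [567.2 -13.5 112.8] [1.  1.6 2.8] [ 0.44 -0.14  0.03] 0.135
136 136.4 [567.1 -13.7 112.8] [0.5 2.7 3.5] [ 0.51 -0.12  0.02] 0.14
126 126.4 [567.4 -13.6 112.8] [2.3 3.4 4. ] [ 0.73 -0.4  -0.01] 0.139
116 116.4 [567.2 -13.8 112.7] [1.5 2.7 4. ] [ 0.77 -0.46  0.01] 0.138
106 106.4 [567.4 -13.8 112.8] [2.6 3.6 4.4] [ 0.87 -0.71  0.  ] 0.141
96 96.3 [567.2 -14.  112.7] [3.5 2.6 4.2] [ 0.78 -0.7   0.01] 0.138
86 86.3 [567.3 -14.1 112.7] [4.  2.4 5.2] [ 0.65 -0.94  0.  ] 0.136
82 82.3 [567.5 -14.1 112.8] [5.1 2.4 4.6] [ 0.6  -1.18  0.05] 0.141
79 79.3 [567.5 -14.1 112.8] [3.8 1.9 4.5] [ 0.58 -1.19  0.09] 0.138
77 77.3 [567.5 -14.  112.8] [4.9 2.  4.2] [ 0.58 -1.28  0.25] 0.141
75 75.4 [567.6 -13.9 112.8] [5.3 1.4 3.3] [ 0.62 -1.41  0.38] 0.145
73 73.4 [567.8 -13.9 112.8] [5.2 1.5 4.5] [ 0.64 -1.47  0.53] 0.14
71 71.4 [567.8 -13.9 112.8] [6.1 1.6 4.1] [ 0.56 -1.44  0.8 ] 0.138
24.725
```

The torque rises only past 79°, which is where the stop plus the slot play should be. Next I'll centre the key in its play, lift it off, stand it back at its old spot and check.

Run:
```python
from h import *
manip.move_l([567,-13.9,112.6],Q(86));
o=manip.get_obs();print(np.round(o["ft_force"],1),np.round(o["wrist_torque"],2))
manip.move_l([567,-13.9,135],vel=40);o=manip.get_obs();print(np.round(o["ft_force"],1),o["width"])
manip.move_l([567,-13.9,195])
manip.movep([504.8,-306,120],Q(50));manip.move_l([504.8,-306,60],vel=80)
for z in(54,51.5,50.5,50):
    manip.move_l([504.8,-306,z],vel=20);o=manip.get_obs();print(z,np.round(o["tool_pos"],1),np.round(o["ft_force"],1))
    if o["ft_force"][2]>4:break
manip.set_gripper(0.45);manip.wait(.2);manip.move_l([504.8,-306,200])
c=manip.read_camera("wrist");save(c,"k4",(180,100,380,280),2)
manip.movep([569,20,230],Q(131))
b=manip.read_camera("wrist");save(b,"v4",(140,60,420,300),2.)
A=cv2.imread("pics/k4.png");B=cv2.imread("pics/v4.png");h=max(A.shape[0],B.shape[0])
pad=lambda i:cv2.copyMakeBorder(i,0,h-i.shape[0],0,0,0)
cv2.imwrite("pics/fin.png",cv2.resize(np.hstack([pad(A),pad(B)]),None,fx=.82,fy=.82))
print(manip.get_obs()["time_s"])
```

```text
[2.8 2.  7.1] [ 0.35 -0.76  0.01]
[-0.5  0.1 -2.4] 0.13969384212568287
54 [ 504.7 -306.    53.9] [ 0.2 -0.1 -2.3]
51.5 [ 504.7 -306.    51.4] [-0.2 -0.4 -2.4]
50.5 [ 505.4 -305.8   50.9] [0.1 0.8 2.9]
50 [ 505.6 -305.8   50.8] [0.1 1.6 6.2]
32.775
```

View pics/fin.png

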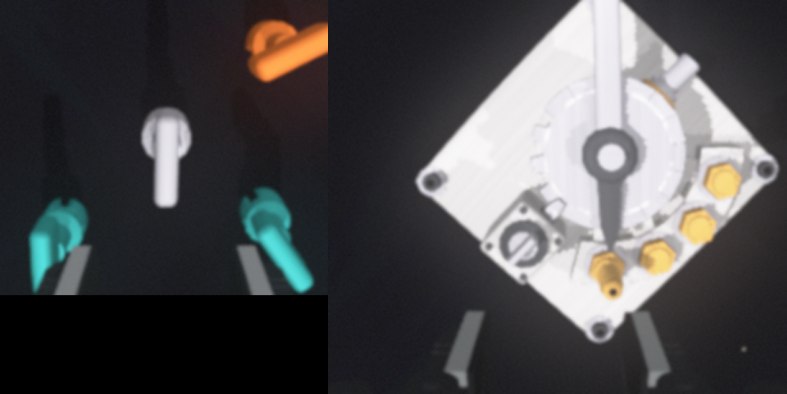

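The left view shows the key standing upright at its old spot. On the right the tongue has turned a quarter (520,245), the bolt is in the disc at (553,210), and the pointer is on the nozzle at (607,265). The robot is clear, so I'm handing in.

```bash
python3 -c "
from plant import manip
print(manip.sign_off())"
```

```text
the job is handed in; nothing more can be done
None
```

The job is handed in: the lever points at the hose nozzle, the lock is turned to its stop with the bolt in the disc, and the grey key stands upright back at its spot; the bystanders were not touched, and the robot clock read about 33 s.

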